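Set up the final-test bench

ROBOT

A 7-joint arm with a two-finger parallel gripper is mounted at the origin on the work surface. World frame = base frame: x ahead of the robot, y to its left, z up, the work surface at z = 0. Lengths are in mm, angles in rad, forces in N, time in s.
With the tool pointing down it reaches from about 350 to 900 mm from the base axis. Payload 19.9 kg.
Tool frame: the origin (TCP) lies at the very end of the fingers, on their centre line; the grasp point (between the pads) lies 19 mm behind it; z points along the fingers, y is the direction in which the jaws open and shut (so a half turn about z gives the same grasp; the last joint's range is limited). The gripper opens to 85 mm and grips with 20 to 120 N. Pads are 22 mm wide; open, the fingers measure 114 mm over their backs; the gripper's body (76 mm by 85 mm) begins 54 mm behind the grasp point. The pads swing forward as they close: fully open they stand 13 mm farther back than shut.
Start: joints at [1.22, 0.417, -0.01, 1.614, 0.005, 1.111, -0.053], TCP at [190.536, -595.227, 202.96] pointing down, gripper open.
Joint ranges: [-2.81, 2.81], [-0.39, 2.02], [-1.27, 1.25], [0.06, 2.57], [-1.19, 4.33], [0.19, 2], [-2.82, 2.82]. Speed limits (rad/s): [1.89, 1.89, 2.39, 2.39, 3.01, 3.01, 3.01].

INTERFACE

Orientations are given as a unit quaternion [w, x, y, z].
In Python, from workcell import ctrl gives the robot as it stands. The module is installed in compiled form; this text tells all that it offers. Calls block until the motion is done:
- ctrl.move_to(position, orientation): joint-space move of the TCP to a pose.
- ctrl.line_to(position, rot=None, feed=150): straight line of the TCP; rot=None keeps the orientation; feed is the mean speed in mm/s.
- ctrl.set_joints(angles): joint-space move.
- ctrl.gripper_open() and ctrl.close_gripper(): open the fingers fully, or close them until they stop; the grip force is fixed at half the most.
- ctrl.pause(seconds).
- ctrl.inverse_kinematics(position, orientation): joint angles nearest the present ones, or None.
- ctrl.read_state(): the state.
- ctrl.grab_frame(name): name is "scene" or "top"; returns the picture (480x640x3 uint8, blue, green, red); there is no depth.
- ctrl.camera_model(name): a dict with "fx", "fy", "cx", "cy" (pixels), "k1" (the pictures are not rectified: a ray, as slopes to the right and down, at radius r is drawn at 1 + k1 r^2 times it, then the intrinsics apply), "view" (4x4, takes a point from world to camera coordinates). Camera axes: x right, y down, z forward; pixel columns grow to the right and rows downward; lengths in mm; the calibration is good to about 2 mm. A picture is of the moment at which its call begins. camera_model takes no time and is no camera call.
A pose or a line that the arm cannot do raises ctrl.PlanningError and nothing moves.
- ctrl.hand_in(): hands the job in, once; it reports no verdict.
The state is a dict: "time_s": time; "joint_pos": joint angles; "joint_vel": joint speeds; "tau": joint torques, N m; "ee_pos": TCP position; "eef_rot": TCP orientation; "contact_force": force on the tool from outside, world axes, zero at the start; "wrist_torque": the same for the moment, N m; "grip_width": finger opening in mm.
Only numpy, scipy, OpenCV 4.12 (cv2) and the standard library are available. Lean on these libraries where they do the work, as an engineer would, in place of code of your own. Each camera call takes 0.05 s, during which the arm holds its last target. There are 200 camera calls.

TASK

Set up the test bench: move every plug-in module from the black tote into the aluminium test cage, each fully home in a slot of its own, stand the fan upright behind the cage (the side away from the robot), centred on it, square to it and about 3 cm clear of it, set the power meter midway between cage and control board, its length running parallel to the slots and level with the middle of the cage, and set the light source in front of the control board (the robot's side), centred on it, its long side parallel to the board's front edge and about 3 cm clear. When all of this is in place, press the start button, and leave the mouse, the screwdriver and the connector case where they lie; if something gets knocked out of place, put it right again.

Things in the scene. Friction and masses are not known exactly. Their poses are not given: they have to be found in the camera images.
- module0_mid (a point): plug-in module, 85 mm high, 0.2 kg; 2 or 3 present, hanging in the tote by the faceplate's ends. From below: circuit board 100 long (x) x 4 (y) x 50 high, aluminium faceplate 128 (x) x 36 (y) x 3, grey upright pull handle 50 (x) x 10 (y) x 32 high. Point: its centre, 42.5 mm above the board's lower edge and below the handle's top, 10.5 mm below the faceplate's top; z up. May go in either way round
- module1_mid (a point): plug-in module, 85 mm high, 0.2 kg; 2 or 3 present, hanging in the tote by the faceplate's ends. From below: circuit board 100 long (x) x 4 (y) x 50 high, aluminium faceplate 128 (x) x 36 (y) x 3, grey upright pull handle 50 (x) x 10 (y) x 32 high. Point: its centre, 42.5 mm above the board's lower edge and below the handle's top, 10.5 mm below the faceplate's top; z up. May go in either way round
- module2_mid (a point): plug-in module, 85 mm high, 0.2 kg; 2 or 3 present, hanging in the tote by the faceplate's ends. From below: circuit board 100 long (x) x 4 (y) x 50 high, aluminium faceplate 128 (x) x 36 (y) x 3, grey upright pull handle 50 (x) x 10 (y) x 32 high. Point: its centre, 42.5 mm above the board's lower edge and below the handle's top, 10.5 mm below the faceplate's top; z up. May go in either way round
- cage: test cage, fixed: aluminium frame 134 (x) x 150 (y) x 55 mm high, open above. Three slots along its x, 45 mm apart: each a pair of dark grey grooves, 7 mm wide for the 4 mm board, flared to about 12 mm at the mouth; 106 mm between the end walls for the 100 mm board, bevelled at the top. Origin: centre of the underside, on the bench; x to its back (away from the robot), y to the robot's left
- cage_slot0 (a point): leftmost (+y) of the cage's three slots: middle of the slot, level with the top of the cage's end walls (55 mm above the bench), on which the faceplate of a module that is fully home lies flat; the module's centre point is then 7.5 mm below this point. Empty at the start
- cage_slot1 (a point): middle of the cage's three slots: middle of the slot, level with the top of the cage's end walls (55 mm above the bench), on which the faceplate of a module that is fully home lies flat; the module's centre point is then 7.5 mm below this point. Empty at the start
- cage_slot2 (a point): rightmost (-y) of the cage's three slots: middle of the slot, level with the top of the cage's end walls (55 mm above the bench), on which the faceplate of a module that is fully home lies flat; the module's centre point is then 7.5 mm below this point. Empty at the start
- tote: black open tote, fixed, 140 (x) x 176 (y) x 60 mm high, with three wide slots along its x axis, 55 mm apart in y, in which the modules hang at the start with their faceplates on its end walls, 60 mm above the bench (the modules' centre points 52.5 mm above it). Origin: centre of its underside
- board: control board, fixed: green circuit board 100 (x) x 120 (y) mm on brass standoffs, to the left of the cage, parallel to it, 170 to 210 mm of free bench between them; its top is 24 mm up, its tallest part 44 mm. Origin: on the bench under its centre; x points away from the robot, y to the robot's left
- fan_mid (a point): cooling fan: black square frame fan, 38 mm thick (its x axis) x 120 wide (y), standing upright on two flat steel feet, each 76 (x) x 20 x 4 mm, 124 mm high in all, 0.55 kg. The point is its centre, 62 mm above the bench. It blows along x, either side is as good. The 3 cm are measured from the frame, not from the feet
- meter_mid (a point): optical power meter: upright white box with a black base and a display on both broad sides, 48 wide (x) x 110 long (y) x 105 mm high, 0.5 kg. The point is its centre, 52.5 mm above the bench. Either end may point to the back
- source_mid (a point): laser light source: bare aluminium box with cooling fins along its top and two brass barrels in one end, 52 wide (x) x 90 long (y; the barrels add 7 mm at its +y end) x 90 mm high, 0.45 kg. The point is its centre, 45 mm above the bench. Either end may point left
- start (a joint): start button: travel of the round button, 0 m at rest to 0.006 m fully down; a spring of about 5 N at the bottom brings it back. It counts as pressed beyond 4 mm
- start_top (a point): centre of the top face of the round start button (34 mm across) on its small fixed housing at the front right of the bench; it is pressed straight down
- mouse: computer mouse, 100 x 58 x 32 mm, a bystander; origin under its centre
- driver: screwdriver, 180 mm long, lying on the bench, a bystander
- kit: closed connector case, 76 x 90 x 45 mm, a bystander beyond the tote; origin under its centre
Not all that is in view belongs to the job. Leave any pink or red look-alike of the part that bears module2_mid alone.

How it is judged (in metres and radians):
On the way, in this order (a step that is already met when the one before it is completed fails the run):
1. all the modules are fully home in the cage and fan, power meter and light source stand in their places (((horizontal distance between module0_mid and cage_slot0 below 0.006 m and z of module0_mid in the frame of cage below 0.0505 m) or (horizontal distance between module0_mid and cage_slot1 below 0.006 m and z of module0_mid in the frame of cage below 0.0505 m) or (horizontal distance between module0_mid and cage_slot2 below 0.006 m and z of module0_mid in the frame of cage below 0.0505 m)) and ((horizontal distance between module1_mid and cage_slot0 below 0.006 m and z of module1_mid in the frame of cage below 0.0505 m) or (horizontal distance between module1_mid and cage_slot1 below 0.006 m and z of module1_mid in the frame of cage below 0.0505 m) or (horizontal distance between module1_mid and cage_slot2 below 0.006 m and z of module1_mid in the frame of cage below 0.0505 m)) and ((horizontal distance between module2_mid and cage_slot0 below 0.006 m and z of module2_mid in the frame of cage below 0.0505 m) or (horizontal distance between module2_mid and cage_slot1 below 0.006 m and z of module2_mid in the frame of cage below 0.0505 m) or (horizontal distance between module2_mid and cage_slot2 below 0.006 m and z of module2_mid in the frame of cage below 0.0505 m)) and x of fan_mid in the frame of cage between 0.101 and 0.136 m and y of fan_mid in the frame of cage between -0.015 and 0.015 m and angle between the x axis of fan_mid and the x axis of cage, either way round below 0.14 rad and angle between each of fan_mid, meter_mid, source_mid's own z axis and vertical below 0.1 rad and y of meter_mid in the frame of cage above 0.149 m and y of meter_mid in the frame of board below -0.134 m and x of meter_mid in the frame of cage between -0.025 and 0.025 m and angle between the y axis of meter_mid and the x axis of cage, either way round below 0.14 rad and x of source_mid in the frame of board between -0.121 and -0.091 m and y of source_mid in the frame of board between -0.015 and 0.015 m and angle between the y axis of source_mid and the y axis of board, either way round below 0.14 rad), for 0.2 s.
2. the start button is pressed (value of joint start above 0.004 m), for 0.05 s.
At the end, for the whole second after the job is handed in: Modules home (6 mm, 3 mm high); fan behind cage, 15-50 mm clear, centred to 15 mm; meter 50 mm or more from cage and board, within 25 mm of cage middle; source before board, 15-45 mm clear, centred to 15 mm; all upright, square to 0.14 rad, at rest; start pressed after that, up again (all of step 1 and value of joint start below 0.002 m and linear speed of each of fan, meter, source, module0, module1, module2 below 0.02 m/s); the robot touches nothing.
It fails at once if the mouse is pushed more than 30 mm from where it lay (distance of mouse from where it was at the start of the episode above 0.03 m).
It fails at once if the screwdriver is pushed more than 30 mm from where it lay (distance of driver from where it was at the start of the episode above 0.03 m).
It fails at once if the connector case is pushed more than 30 mm from where it lay (distance of kit from where it was at the start of the episode above 0.03 m).
Of module0, module1, module2 only 2 to 3 are there at a start; the rules pass over those that are not, and their reading is None.
At some moment in a run one of fan, meter, source may be knocked a few centimetres aside while the robot is not near it.
It also fails if it takes over 210 s, if anything falls off the work surface, if the arm or the gripper's body presses on something with over 40 N, if the wrist force passes 120 N, or if a joint passes its speed limit or range.

## Working session

There is one attempt and no reset: what is moved stays moved. The work goes in short steps, each a Python script; the robot and the scene stay as the last script left them, time stands still between calls to the robot, and variables do not carry over. Pictures are saved under pics/ and viewed, about 12 in all and at most 16, crops included, and the job is handed in when it is done.

```bash
mkdir -p pics && python3 - <<'E'
from workcell import ctrl
import cv2,numpy as np
np.set_printoptions(precision=4,suppress=True)
for n in("scene","top"):
    cv2.imwrite(f"pics/{n}0.png",ctrl.grab_frame(n)); m=ctrl.camera_model(n); print({k:v for k,v in m.items() if k!="view"}); V=np.array(m["view"]);print(V, -V[:3,:3].T@V[:3,3])
print(ctrl.read_state())
E
```

```text
{'fx': 552.6992820950078, 'fy': 552.6992820950078, 'cx': 319.4759876180377, 'cy': 236.88012425521825, 'k1': -0.09026003831628715}
[[  -0.3716    0.9284   -0.0066  209.05  ]
 [   0.7093    0.2794   -0.6472 -315.8663]
 [  -0.599    -0.2452   -0.7623 1826.5407]
 [   0.        0.        0.        1.    ]] [1395.7652  341.9567 1189.3821]
{'fx': 588.6608021302804, 'fy': 588.6608021302804, 'cx': 318.4384770383927, 'cy': 245.92872946827194, 'k1': 0.05038751504260723}
[[   0.0267   -0.9996    0.0111  -29.7643]
 [  -0.9904   -0.0279   -0.1355  526.0226]
 [   0.1358   -0.0073   -0.9907 1395.3828]
 [   0.        0.        0.        1.    ]] [ 332.3256   -4.8099 1454.0342]
{'time_s': 0.1, 'joint_pos': array([ 1.2195,  0.4179, -0.0103,  1.6141,  0.0047,  1.1107, -0.053 ]), 'joint_vel': array([ 0.0004, -0.0007,  0.0007, -0.0018,  0.0007, -0.0011, -0.0018]), 'tau': array([  0.0014, -86.5817,   0.6797, -43.5641,   0.0191,   0.0049,
         0.0001]), 'ee_pos': array([ 190.4334, -594.9033,  202.432 ]), 'eef_rot': array([-0.0006,  0.988 ,  0.1543, -0.0001]), 'contact_force': array([ 0.4041, -0.1733,  0.3588]), 'wrist_torque': array([ 0.0048,  0.0106, -0.0104]), 'grip_width': 85.33010221181115}
```

View pics/top0.png

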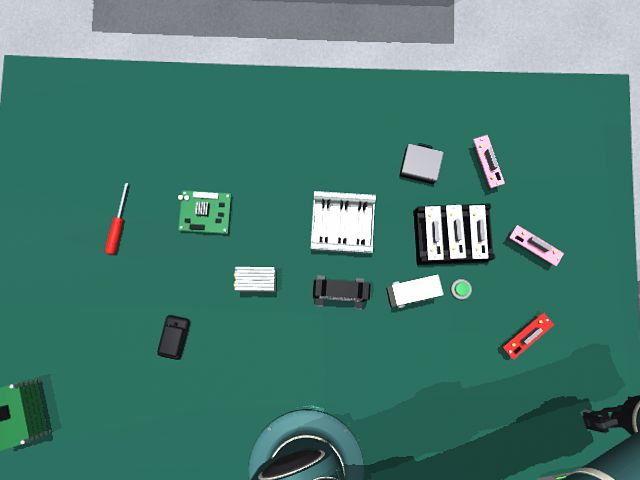

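View pics/scene0.png

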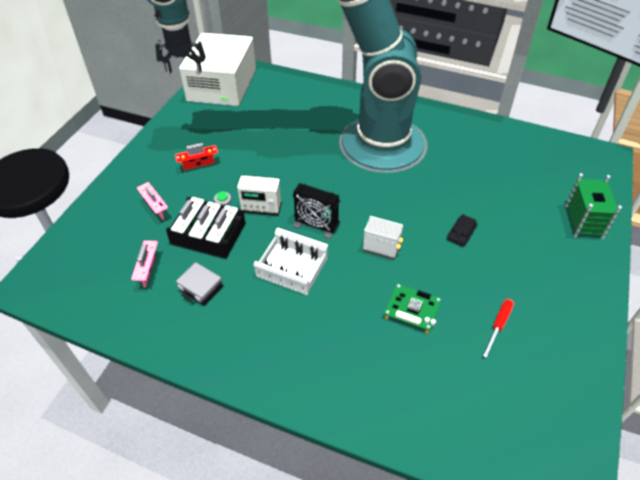

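```bash
cat > h.py <<'E'
import numpy as np,cv2
from workcell import ctrl
np.set_printoptions(precision=1,suppress=True)
CM={n:ctrl.camera_model(n) for n in("top","scene")}
def ray(n,px):
    m=CM[n];d=np.array([(px[0]-m["cx"])/m["fx"],(px[1]-m["cy"])/m["fy"]]);u=d.copy()
    for _ in range(20): u=d/(1+m["k1"]*(u@u))
    V=np.array(m["view"]);R=V[:3,:3];return -R.T@V[:3,3],R.T@np.array([u[0],u[1],1])
def pt(n,px,z):
    c,d=ray(n,px);return c+d*(z-c[2])/d[2]
def proj(n,p):
    m=CM[n];V=np.array(m["view"]);q=V[:3,:3]@np.asarray(p,float)+V[:3,3];u=q[:2]/q[2];u=u*(1+m["k1"]*(u@u))
    return np.array([u[0]*m["fx"]+m["cx"],u[1]*m["fy"]+m["cy"]])
E
python3 - <<'E'
from h import *
for n,p,z in [("cage",(343,222),55),("tote",(455,234),60),("m1",(435,233),63),("m2",(457,232),63),("m3",(480,232),63),("meter",(415,291),105),("button",(461,289),30),("fan",(341,291),124),("source",(255,279),90),("board",(205,213),24),("mouse",(173,337),32),("kit",(422,163),45),("dr",(126,183),5),("dr",(112,252),20)]: print(n,pt("top",p,z))
I=cv2.imread("pics/top0.png"); cv2.imwrite("pics/c1.png",cv2.resize(I[180:315,300:500],None,fx=4,fy=4,interpolation=cv2.INTER_CUBIC))
J=cv2.imread("pics/scene0.png"); cv2.imwrite("pics/c2.png",cv2.resize(J[165:340,160:450],None,fx=2.75,fy=2.75,interpolation=cv2.INTER_CUBIC))
E
```

```text
cage [584.  -72.9  55. ]
tote [ 561.4 -341.6   60. ]
m1 [ 562.  -293.1   63. ]
m2 [ 565.9 -345.6   63. ]
m3 [ 567.4 -400.4   63. ]
meter [ 419.3 -238.6  105. ]
button [ 432.2 -362.5   30. ]
fan [413.4 -68.3 124. ]
source [437.8 129.9  90. ]
board [602.2 265.8  24. ]
mouse [299.5 323.6  32. ]
kit [ 738.6 -264.6   45. ]
dr [675.9 469.1   5. ]
dr [499.8 485.9  20. ]
```

View pics/c1.png

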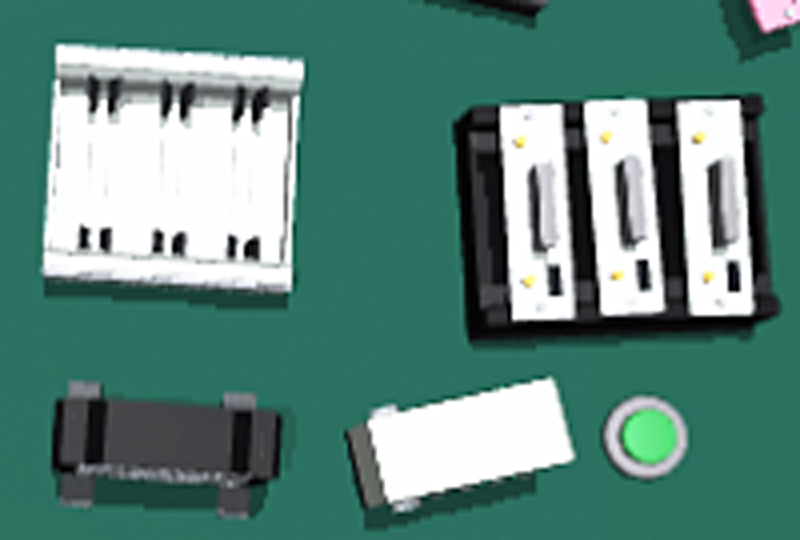

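View pics/c2.png

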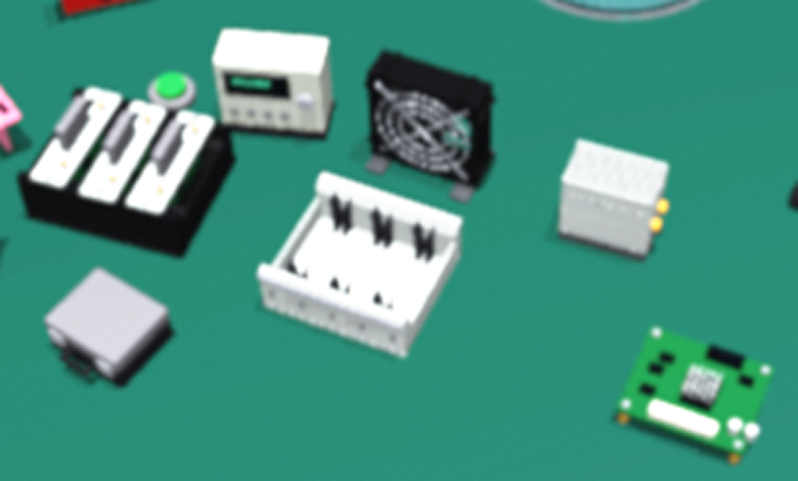

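```bash
cat >> h.py <<'E'
def blobs(n,I,lo,hi,box,amin,z,hull=True):
    x0,y0,x1,y1=box;M=cv2.resize(I[y0:y1,x0:x1],None,fx=8,fy=8,interpolation=cv2.INTER_CUBIC)
    M=cv2.inRange(M,np.array(lo),np.array(hi));out=[]
    for c in cv2.findContours(M,cv2.RETR_EXTERNAL,cv2.CHAIN_APPROX_NONE)[0]:
        if cv2.contourArea(c)/64<amin: continue
        px=(c[:,0,:]+.5)/8-.5+[x0,y0]
        P=np.array([pt(n,p,z)[:2] for p in px],np.float32)
        r=cv2.minAreaRect(P);b=cv2.boxPoints(r)
        e=[b[1]-b[0],b[2]-b[1]];l=max(e,key=np.linalg.norm);a=np.degrees(np.arctan2(l[1],l[0]))
        out.append((np.array(r[0]),sorted(r[1])[::-1],(a+90)%180-90,px))
    return out
E
python3 - <<'E'
from h import *
I=cv2.imread("pics/top0.png");J=cv2.imread("pics/scene0.png")
def show(t,B):
    for b in B: print(t,b[0],np.array(b[1]),"ang %.1f"%b[2],"px",b[3].mean(0))
show("mods",blobs("top",I,(150,150,150),(255,)*3,(414,202,496,266),50,63))
W=blobs("top",I,(140,140,140),(255,)*3,(306,184,382,260),400,55);show("cage",W)
px=W[0][3]
g=lambda s:cv2.fitLine(s.astype(np.float32),cv2.DIST_HUBER,0,.01,.01).ravel()
# back edge: top-most px per column ; front: bottom-most
for nm,ax,f,lo,hi,z in [("back",0,min,318,371,55),("front bottom",0,max,315,368,0)]:
    d={}
    for p in px: d.setdefault(round(p[ax]*8),[]).append(p)
    s=np.array([f(v,key=lambda q:q[1]) for k,v in d.items() if lo<k/8<hi]);s=np.array([pt("top",p,z)[:2] for p in s]);l=g(s);print(nm,l, "slope deg %.2f"%np.degrees(np.arctan(-l[0]/l[1])), "x at y=-73", l[2]+(-73-l[3])*l[0]/l[1])
show("meter",blobs("top",I,(190,190,190),(255,)*3,(384,268,450,312),200,105))
show("source",blobs("top",I,(130,130,130),(255,)*3,(228,258,284,300),200,90))
show("fan",blobs("top",I,(0,0,0),(75,70,75),(306,268,376,312),200,124))
show("button",blobs("top",I,(60,170,0),(160,255,130),(446,274,478,304),30,30))
show("button s",blobs("scene",J,(40,150,0),(160,255,130),(205,180,240,215),30,30))
B=cv2.cvtColor(I,cv2.COLOR_BGR2HSV)
show("board",blobs("top",B,(50,150,60),(72,255,255),(172,184,240,242),300,24))
print(I[225,150],B[225,150],B[225,190],B[205,220])
for nm,box,k,s in [("c3",(306,184,382,260),7,I),("c4",(220,180,345,275),6,J)]:
    x0,y0,x1,y1=box;cv2.imwrite(f"pics/{nm}.png",cv2.resize(s[y0:y1,x0:x1],None,fx=k,fy=k,interpolation=cv2.INTER_CUBIC))
E
```

```text
mods [ 563.4 -290.2] [130.7  38.3] ang 3.6 px [433.8 232.6]
mods [ 569.  -396.6] [130.3  38.4] ang 3.1 px [478.3 231.4]
mods [ 568.  -342.1] [130.5  38.5] ang 4.7 px [455.5 231.4]
cage [585.8 -72.6] [151.2 142.8] ang 88.0 px [344.3 213.9]
back [  0.    1.  656.5 -75. ] slope deg -2.01 x at y=-73 656.6029
front bottom [  0.    1.  522.4 -68.1] slope deg -1.88 x at y=-73 522.2699
meter [ 424.5 -243.1] [110.2  53. ] ang -75.9 px [416.9 289.4]
source [439.6 132.2] [94.2 55.7] ang -89.1 px [254.  278.3]
fan [410.3 -68.3] [129.9  64.3] ang 86.5 px [335.8 293.2]
button [ 433.5 -365. ] [31.8 31.6] ang -36.4 px [462.  288.5]
button s [ 445.1 -367.2] [69.8 45.7] ang -58.7 px [219.5 196.5]
[ 98 113  45] [ 83 153 113] [130  75  51] [123  45  57]
```

View pics/c3.png

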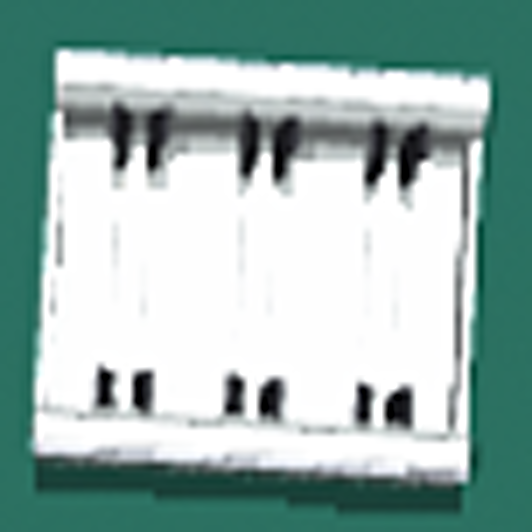

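View pics/c4.png

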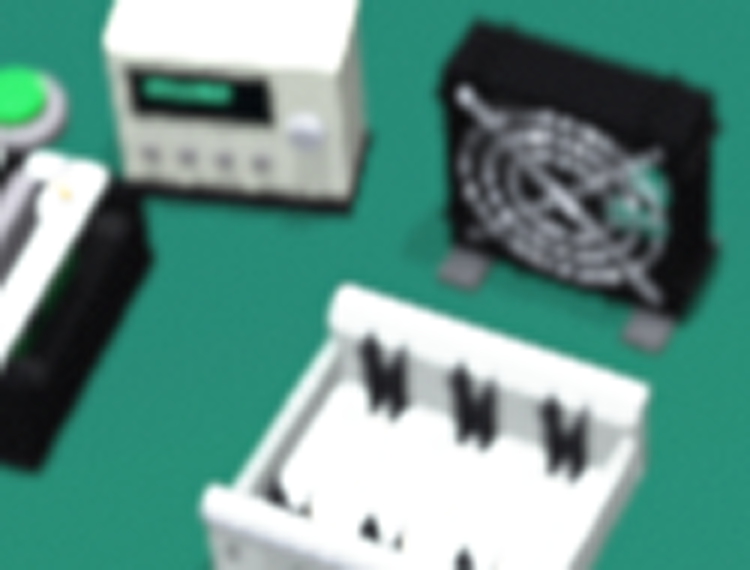

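```bash
python3 - <<'E'
from h import *
I=cv2.imread("pics/top0.png");J=cv2.imread("pics/scene0.png")
B=cv2.cvtColor(I,cv2.COLOR_BGR2HSV)
print(B[[196,215,228,222],[186,184,200,224]].tolist())
for lo in (45,):
  for b in blobs("top",B,(lo,120,50),(76,255,255),(172,184,240,242),100,24): print("board",b[0],b[1],b[2])
for p,z in [((343.7,200),50),((341.7,239),50),((325.4,199.4),50),((323.1,238),50),((362.1,201.5),50),((360,241),50)]: print(pt("top",p,z))
print("fan",pt("top",(341.75,288.4),124))
# triangulate cage corners & button: top/scene pixel pairs
def tri(a,b):
    c1,d1=ray("top",a);c2,d2=ray("scene",b);A=np.stack([d1,-d2],1);t=np.linalg.lstsq(A,c2-c1,rcond=None)[0];p,q=c1+t[0]*d1,c2+t[1]*d2;return (p+q)/2,np.linalg.norm(p-q)
f=lambda u,k,x,y:((u[0]+.5)/k-.5+x,(u[1]+.5)/k-.5+y)
print("back left",tri(f((57,50),7,306,184),(220+0,0)) if 0 else "")
print("btn",tri((462,288.5),(222.5,197)))
# front bar: outer top right corner in scene crop (332,290) = cage front -y corner ; (650,385) = front +y
for s in ((335,290),(648,388)): print("front corners scene z55",pt("scene",f(s,6,220,180),55))
c=np.array([589.45,-72.7]);a=np.radians(-2);R=np.array([[np.cos(a),-np.sin(a)],[np.sin(a),np.cos(a)]])
print("pred",c+R@[-67,-75],c+R@[-67,75])
E
```

```text
[[0, 0, 255], [71, 138, 179], [120, 40, 58], [71, 134, 186]]
board [605.8 267.5] [122.60954284667969, 102.32878875732422] 87.96362
[639.2 -73.7  50. ]
[543.2 -70.9  50. ]
[639.4 -29.1  50. ]
[544.3 -25.9  50. ]
[ 636.8 -118.5   50. ]
[ 539.5 -115.1   50. ]
fan [419.3 -69.9 124. ]
back left 
btn (array([ 433.6, -366.5,   13.9]), np.float64(5.278772652452713))
front corners scene z55 [ 518.8 -146.9   55. ]
front corners scene z55 [520.5   6.8  55. ]
pred [ 519.9 -145.3] [525.1   4.6]
```

```bash
cat >> h.py <<'E'
C=np.array([589.5,-72.6]);Bd=np.array([605.8,267.5]);YAW=-2.0
a_=np.radians(YAW);Rc=np.array([[np.cos(a_),-np.sin(a_)],[np.sin(a_),np.cos(a_)]])
def quat(phi,pos):
    th=np.radians(phi)+np.pi/2;best=None;q0=np.array(ctrl.read_state()["joint_pos"])
    for t in (th,th+np.pi):
        q=[0.,np.cos(t/2),np.sin(t/2),0.];j=ctrl.inverse_kinematics(list(map(float,pos)),q)
        if j is None: continue
        s=np.abs(np.array(j)-q0).max()
        if best is None or s<best[0]: best=(s,q)
    return best[1]
def st(t=""):
    s=ctrl.read_state();print(t,"t %.1f"%s["time_s"],s["ee_pos"],"F",s["contact_force"],"w %.1f"%s["grip_width"],flush=True);return s
def P(xy,z): return [float(xy[0]),float(xy[1]),float(z)]
def pick(xy,phi,z,zup,zapp):
    ctrl.move_to(P(xy,zapp),quat(phi,P(xy,zapp)));ctrl.line_to(P(xy,z),feed=200);ctrl.close_gripper();st("gripped");ctrl.line_to(P(xy,zup),feed=250);st("lifted")
def over(xy,phi,z): ctrl.move_to(P(xy,z),quat(phi,P(xy,z)))
E
python3 - <<'E'
from h import *
st();pick((419.3,-69.9),-3.5,88,240,170)
T=C+Rc@[116,0];over(T,YAW,240);st("over");ctrl.line_to(P(T,91),feed=250);ctrl.line_to(P(T,88.5),feed=40);st("down");ctrl.gripper_open();ctrl.line_to(P(T,200),feed=300);st("up")
M=(426.5,-243.1)
pick(M,14.1,62,230,170)
cv2.imwrite("pics/s5.png",ctrl.grab_frame("scene"))
E
```

```text
t 0.1 [ 190.4 -594.9  202.4] F [ 0.4 -0.2  0.4] w 85.3
gripped t 3.2 [419.5 -70.1  88.9] F [-7.5  0.6 19.4] w 36.3
lifted t 4.0 [418.5 -69.9 238.7] F [ 0.  -0.3 -7.4] w 35.8
over t 5.1 [704.7 -76.3 239.7] F [ 0.3  0.6 -5.5] w 35.9
down t 6.1 [705.5 -76.7  88.9] F [ 0.4  0.3 -6.2] w 35.6
up t 7.2 [705.6 -76.7 200.9] F [-0.  -0.6 -0.5] w 85.3
gripped t 9.6 [ 426.7 -243.7   63.1] F [-6.4  1.1 20.2] w 46.4
lifted t 10.4 [ 425.7 -243.   228.8] F [ 0.5 -0.2 -5.6] w 46.6
```

View pics/s5.png

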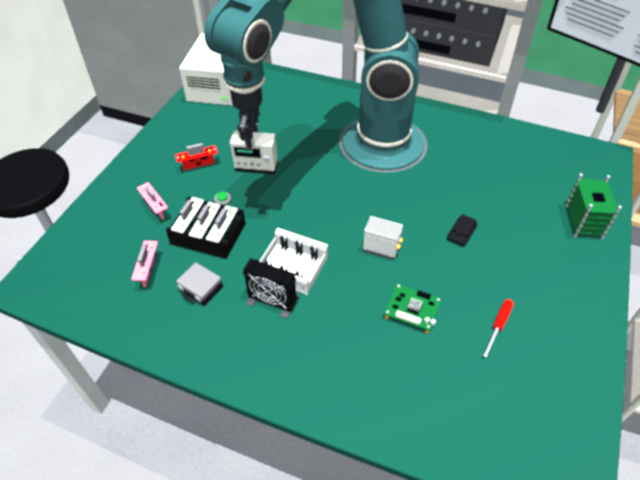

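```bash
python3 - <<'E'
from h import *
def put(T,phi,z,zup):
    over(T,phi,zup);ctrl.line_to(P(T,z+4),feed=250);ctrl.line_to(P(T,z+.7),feed=40);st("down");ctrl.gripper_open();ctrl.line_to(P(T,zup-20),feed=300)
put(C+Rc@[0,177.7],YAW+90,62,230)
pick((440.5,131),.9,50,220,170)
put(Bd+Rc@[-106,0],YAW,50,220)
T=(300,-480);over(T,0,250)
st();cv2.imwrite("pics/t6.png",ctrl.grab_frame("top"))
E
```

```text
down t 12.9 [595.9 104.9  62.9] F [-0.2 -1.6 -5.1] w 46.6
gripped t 16.6 [441.9 131.4  51.3] F [ 0.1  0.1 15.7] w 49.7
lifted t 17.4 [439.8 130.6 218.8] F [-0.2  0.1 -6.1] w 50.1
down t 19.1 [500.7 271.8  51.8] F [1.5 4.1 3.9] w 49.6
 t 23.0 [ 300.7 -479.5  249.9] F [ 0.4 -0.1  0.3] w 85.3
```

View pics/t6.png

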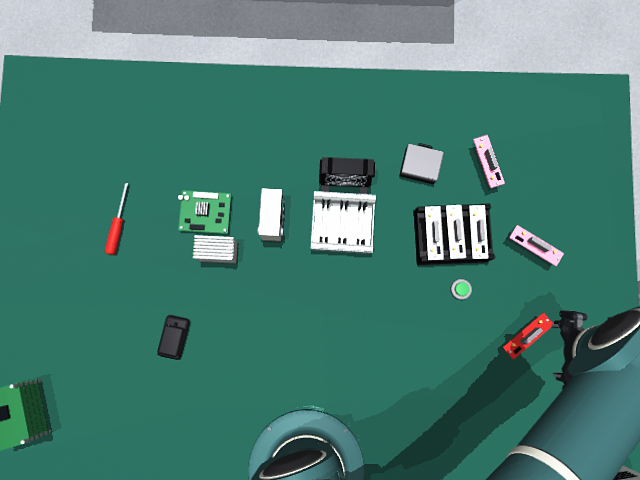

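```bash
cat >> h.py <<'E'
def module(xy,phi,k):
    pick(xy,phi,68,230,150)
    T=C+Rc@[0,45-45*k];over(T,YAW,230);ctrl.line_to(P(T,124),feed=250);ctrl.pause(.3)
    st("above slot")
    for z in (112,100,85,70,65,63,62):
        ctrl.line_to(P(T,z),feed=40);s=st("z%d"%z)
        if s["contact_force"][2]>(25 if z>64 else 40): print("stop at",z);break
    return T
E
python3 - <<'E'
from h import *
module((563.4,-290.2),3.6,0)
cv2.imwrite("pics/t7.png",ctrl.grab_frame("top"))
E
```

```text
gripped t 25.6 [ 563.4 -290.2   68. ] F [ 0.2 -0.4 -0.4] w 0.0
lifted t 26.4 [ 563.  -290.1  229.3] F [-0.5 -0.1 -0.5] w -0.4
above slot t 29.4 [591.6 -27.5 124.9] F [ 0.3 -0.2  0.4] w 0.1
z112 t 29.8 [590.9 -27.7 111.8] F [ 0.5 -0.   0.4] w 0.2
z100 t 30.3 [591.  -27.7  99.8] F [ 0.4 -0.4 -0.5] w 0.2
z85 t 30.8 [591.  -27.7  84.9] F [0.4 0.9 0.1] w 0.1
z70 t 31.3 [591.  -27.7  69.9] F [-0.7 -0.3 -0.7] w -0.4
z65 t 31.6 [591.  -27.6  64.8] F [ 0.2 -0.   0. ] w 0.1
z63 t 31.9 [591.  -27.6  62.9] F [ 0.3 -0.7 -0. ] w 0.1
z62 t 32.1 [591.  -27.6  62. ] F [-0.5 -0.1 -0.3] w -0.3
```

```bash
python3 - <<'E'
from h import *
I=cv2.imread("pics/t7.png");J=ctrl.grab_frame("scene")
a=cv2.resize(I[195:270,400:500],None,fx=4,fy=4,interpolation=cv2.INTER_CUBIC);b=cv2.resize(J[180:265,155:255],None,fx=4,fy=4,interpolation=cv2.INTER_CUBIC)[:300]
cv2.imwrite("pics/c8.png",np.hstack([a,b]))
E
```

```text
(no output)
```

View pics/c8.png

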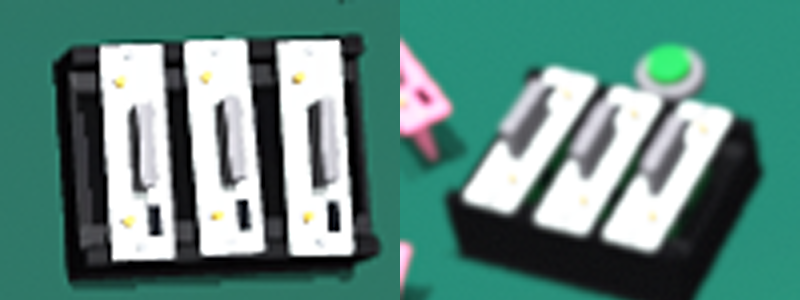

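```bash
python3 - <<'E'
from h import *
ctrl.line_to(P(C+Rc@[0,45],230),feed=300);ctrl.gripper_open();st()
I=cv2.imread("pics/t7.png")
for n in("top0","t6","t7"):
    print(n,[(b[0],round(b[2],1)) for b in blobs("top",cv2.imread(f"pics/{n}.png"),(150,150,150),(255,)*3,(414,202,496,266),50,63)])
xy=(563.4,-290.2);over(xy,3.6,150);ctrl.line_to(P(xy,68),feed=100);s=st("at");print(s["eef_rot"])
I,J=ctrl.grab_frame("top"),ctrl.grab_frame("scene")
a=cv2.resize(I[195:270,400:500],None,fx=4,fy=4,interpolation=cv2.INTER_CUBIC);b=cv2.resize(J[165:240,165:265],None,fx=4,fy=4,interpolation=cv2.INTER_CUBIC)
cv2.imwrite("pics/c9.png",np.hstack([a,b]))
E
```

```text
t 33.7 [591.  -27.6 230. ] F [-0.1  0.1 -0.8] w 85.5
top0 [(array([ 563.4, -290.2]), np.float32(3.6)), (array([ 569. , -396.6]), np.float32(3.1)), (array([ 568. , -342.1]), np.float32(4.7))]
t6 [(array([ 563.4, -290.2]), np.float32(3.6)), (array([ 569. , -396.5]), np.float32(2.9)), (array([ 568. , -342.1]), np.float32(4.6))]
t7 [(array([ 563.4, -290.2]), np.float32(3.6)), (array([ 568.9, -396.5]), np.float32(3.1)), (array([ 568. , -342.1]), np.float32(4.6))]
at t 35.7 [ 563.6 -290.5   68.5] F [1.1 0.3 0.7] w 85.5
[-0.   0.7 -0.7  0. ]
```

View pics/c9.png

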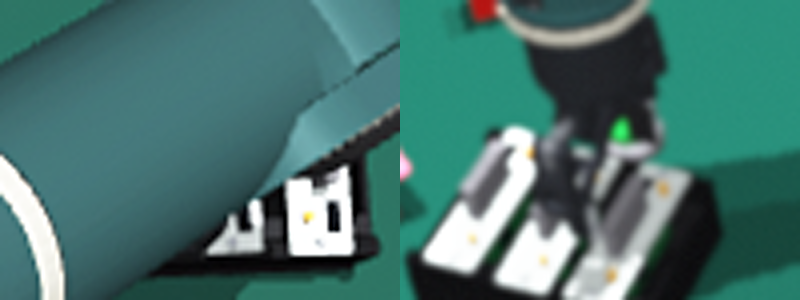

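```bash
python3 - <<'E'
from h import *
for n,p in [("tcp",(563.6,-290.5,68.5)),("handle top",(563.4,-290.2,95)),("m2",(568,-342,95)),("plate",(563.4,-290.2,63))]: u=proj("scene",p);print(n,u,"crop",(u-[165,165])*4+[400,0], proj("top",p))
T=cv2.imread("pics/t6.png")
def show(t,B):
    for b in B: print(t,b[0],np.array(b[1]),"ang %.1f"%b[2],"px",b[3].mean(0))
show("meter",blobs("top",T,(190,190,190),(255,)*3,(254,182,292,246),200,105))
show("source",blobs("top",T,(130,130,130),(255,)*3,(188,235,242,270),200,90))
show("fan",blobs("top",T,(0,0,0),(75,70,75),(312,150,382,188),200,124))
J=cv2.imread("pics/scene0.png")
for b in blobs("scene",J,(165,165,165),(255,)*3,(165,192,242,250),40,63): print(b[0],b[1],b[2],b[3].mean(0))
E
```

```text
tcp [220.6 221.7] crop [622.5 226.7] [434.4 232. ]
handle top [219.4 215.1] crop [617.4 200.4] [436.6 230.2]
m2 [201.8 211.2] crop [547.4 184.7] [458.8 228.9]
plate [221. 223.] crop [624.1 232. ] [433.8 232.4]
meter [595.1 100.4] [111.6  49.7] ang -3.0 px [269.8 211.7]
source [509.4 229.9] [95.2 56.8] ang 88.8 px [211.4 247. ]
fan [689.  -75.4] [130.2  72.6] ang -88.5 px [345.8 172.8]
[ 562.1 -288.9] [135.0666046142578, 42.59422302246094] 3.4410095 [221.6 222.1]
[ 568. -397.] [134.99205017089844, 46.03211975097656] 2.7253418 [187.2 212.9]
[ 545.8 -339.7] [178.85580444335938, 53.680763244628906] -1.2337723 [208.5 214. ]
```

```bash
python3 - <<'E'
from h import *
st();J=ctrl.grab_frame("scene");cv2.imwrite("pics/s10.png",J)
for p in [(563.6,-290.5,68.5),(613,-290,81),(513,-290,81)]: 
    u=proj("scene",p);cv2.drawMarker(J,tuple(int(round(v)) for v in u),(0,0,255),cv2.MARKER_CROSS,3,1);print((u-[150,120])*6)
cv2.imwrite("pics/c10.png",cv2.resize(J[120:250,150:280],None,fx=4.5,fy=4.5,interpolation=cv2.INTER_CUBIC))
E
```

```text
t 35.8 [ 563.7 -290.4   68.7] F [ 0.5 -0.6 -0.1] w 85.2
[423.7 610.1]
[367.7 668.7]
[473.1 516.5]
```

View pics/c10.png

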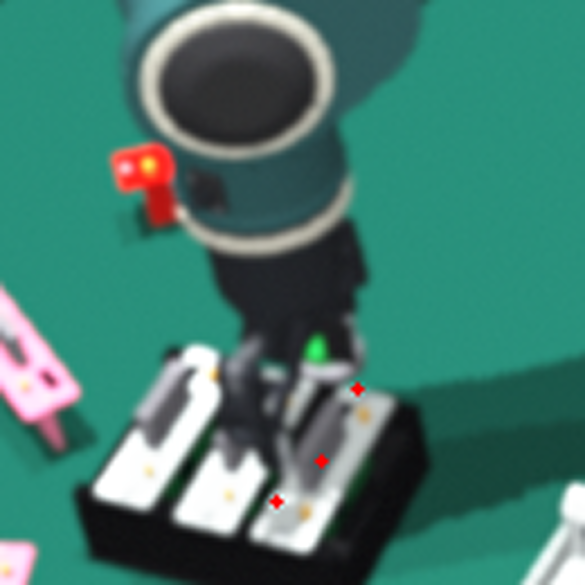

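```bash
python3 - <<'E'
from h import *
xy=(563.4,-290.2);ctrl.line_to(P(xy,220),feed=200)
ctrl.set_joints([1.2195,0.4179,-0.0103,1.6141,0.0047,1.1107,-0.053]);ctrl.pause(.5);s=st();print(np.round(s["joint_pos"],4),s["eef_rot"])
I,J=ctrl.grab_frame("top"),ctrl.grab_frame("scene");cv2.imwrite("pics/t11.png",I);cv2.imwrite("pics/s11.png",J)
I0,J0=cv2.imread("pics/top0.png"),cv2.imread("pics/scene0.png")
cv2.imwrite("pics/c11.png",np.hstack([cv2.resize(x[y0:y0+120,x0:x0+130],None,fx=3,fy=3) for x,y0,x0 in ((J0,0,130),(J,0,130))]))
E
```

```text
t 39.4 [ 190.5 -594.9  202.4] F [-0.3 -0.1  0.2] w 85.4
[ 1.2  0.4 -0.   1.6  0.   1.1 -0.1] [-0.   1.   0.2 -0. ]
```

View pics/c11.png

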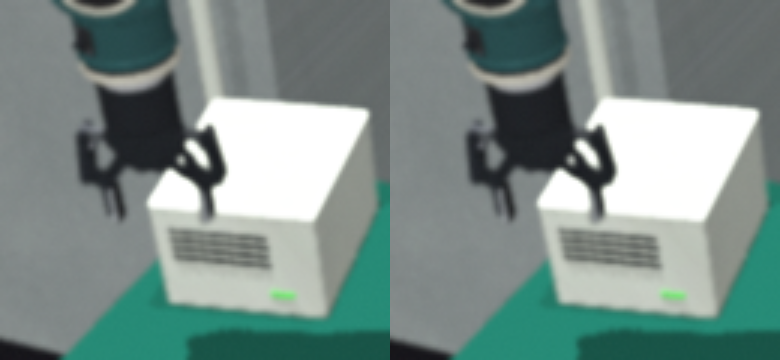

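```bash
python3 - <<'E'
from h import *
s=ctrl.read_state();p=s["ee_pos"];th=2*np.arctan2(.1543,.988);yv=np.array([np.sin(th),-np.cos(th),0])
for q in (p+[0,0,13],p+[0,0,13]+48*yv,p+[0,0,13]-48*yv): print("scene",proj("scene",q),"top",proj("top",q))
# joints for the module pose, both flips
for t in (93.6,273.6):
    t=np.radians(t);j=ctrl.inverse_kinematics([563.4,-290.2,68.],[0,np.cos(t/2),np.sin(t/2),0]);print(None if j is None else np.round(j,3).tolist())
E
python3 - <<'E'
import cv2,numpy as np
I0,I=cv2.imread("pics/top0.png"),cv2.imread("pics/t11.png")
d=cv2.absdiff(I0[380:480,540:640],I[380:480,540:640]);print(d.max(),d.mean())
E
```

```text
scene [185.7  80.2] top [600.5 406. ]
scene [170.7  79.9] top [623.1 399.4]
scene [200.8  80.6] top [578.  412.6]
[0.722, 0.615, -0.405, 1.684, 0.294, 0.903, 0.263]
[0.306, 0.586, 0.165, 1.7, -0.12, 0.866, -2.557]
71 0.7631333333333333
```

```bash
python3 - <<'E'
from h import *
xy=(440,-140);over(xy,0,60);ctrl.pause(.3);s=st();print(s["joint_pos"].round(3),s["eef_rot"].round(4))
V=[]
for n in("top","scene"):
    I=ctrl.grab_frame(n);cv2.imwrite(f"pics/{n}13.png",I)
    K=cv2.resize(I,None,fx=4,fy=4,interpolation=cv2.INTER_CUBIC)
    for dx in (0,-44,44):
        u=proj(n,s["ee_pos"]+[dx,0,13 if dx else 0]);cv2.drawMarker(K,tuple(int(round(v*4+1.5)) for v in u),(0,0,255),cv2.MARKER_CROSS,9,1)
    u=(proj(n,s["ee_pos"]+[0,0,40])*4).astype(int);V.append(K[u[1]-280:u[1]+280,u[0]-200:u[0]+200])
cv2.imwrite("pics/c13.png",np.hstack(V))
E
```

```text
t 41.7 [ 440.  -140.3   60. ] F [-0.2 -0.9  0.4] w 85.2
[ 0.7  0.4 -0.5  2.1  0.3  0.7 -0. ] [ 0.   0.7  0.7 -0. ]
```

View pics/c13.png

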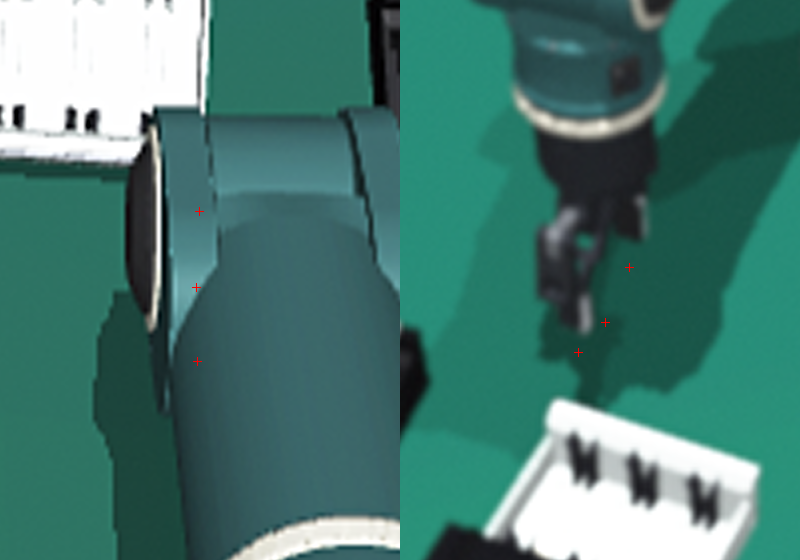

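```bash
python3 - <<'E'
from h import *
ctrl.close_gripper();xy=(440,-140);ctrl.line_to(P(xy,10),feed=100);f0=st()["contact_force"][2]
for z in range(7,-50,-3):
    ctrl.line_to(P(xy,z),feed=30);s=ctrl.read_state()
    if abs(s["contact_force"][2]-f0)>6: break
st("contact")
ctrl.line_to(P(xy,20),feed=60)
E
```

```text
t 43.2 [ 440.2 -139.9   10.2] F [0.1 0.7 0.1] w -0.2
contact t 46.5 [ 440.4 -140.1  -28.3] F [-6.7  1.2 27.5] w 0.4
```

```bash
cat >> h.py <<'E'
ZO=-27
def P(xy,z): return [float(xy[0]),float(xy[1]),float(z)+ZO]
def module(xy,phi,k):
    pick(xy,phi,67,240,150)
    if ctrl.read_state()["grip_width"]<40: print("NOT GRIPPED");return
    T0=C+Rc@[0,45-45*k];over(T0,YAW,240);ctrl.line_to(P(T0,122),feed=250);ctrl.pause(.3)
    f0=st("above slot")["contact_force"].copy()
    for d in (0,2,-2,4,-4):
        T=T0+Rc@[0,d];ctrl.line_to(P(T,122),feed=60);ok=True
        for z in (116,112,108,104,98,92,86,80,74,68,65):
            ctrl.line_to(P(T,z),feed=40);F=ctrl.read_state()["contact_force"]-f0
            if F[2]>15: print("blocked d",d,"z",z,F,flush=True);ok=False;break
        if ok: break
    if not ok: return
    for z in (63,62,61,60,59,58):
        ctrl.line_to(P(T,z),feed=30);s=st("z%d"%z)
        if s["contact_force"][2]-f0[2]>20: break
    ctrl.gripper_open();ctrl.line_to(P(T,150),feed=200);st("done")
E
python3 - <<'E'
from h import *
xy=(440,-140);ctrl.line_to(P(xy,240),feed=300);ctrl.gripper_open()
module((563.4,-290.2),3.6,0)
cv2.imwrite("pics/s14.png",ctrl.grab_frame("scene"))
E
```

```text
gripped t 50.9 [ 563.9 -290.6   41.5] F [-5.   1.3 14.2] w 48.6
lifted t 51.7 [ 562.7 -290.   211.5] F [-0.1  0.1 -3. ] w 48.6
above slot t 53.7 [591.6 -27.8  96.1] F [ 0.2 -0.3 -2.9] w 48.5
z63 t 57.3 [590.3 -27.6  36.6] F [-15.7   1.1  13.1] w 48.5
z62 t 57.5 [590.3 -27.6  36.4] F [-24.1  -1.   29.9] w 48.7
done t 58.6 [591.  -27.8 123.2] F [-0.7 -0.6 -0.6] w 85.4
```

```bash
python3 - <<'E'
from h import *
module((568,-342.1),4.6,1)
module((569,-396.6),3.1,2)
over((300,-480),0,240);st()
I,J=ctrl.grab_frame("top"),ctrl.grab_frame("scene");cv2.imwrite("pics/t15.png",I);cv2.imwrite("pics/s15.png",J)
cv2.imwrite("pics/c15.png",np.hstack([cv2.resize(I[150:280,170:390],None,fx=2,fy=2,interpolation=cv2.INTER_CUBIC),cv2.resize(J[210:340,230:390],None,fx=2,fy=2,interpolation=cv2.INTER_CUBIC)]))
def show(t,B):
    for b in B: print(t,b[0],np.array(b[1]),"ang %.1f"%b[2],"px",b[3].mean(0))
show("meter",blobs("top",I,(190,190,190),(255,)*3,(254,182,292,246),200,105))
show("source",blobs("top",I,(130,130,130),(255,)*3,(188,235,248,280),200,90))
show("fan",blobs("top",I,(0,0,0),(75,70,75),(312,150,382,188),200,124))
E
```

```text
gripped t 60.9 [ 568.5 -342.5   41.5] F [-5.1  2.  11.9] w 48.6
lifted t 61.7 [ 567.3 -341.9  211.5] F [ 0.7  0.7 -2.7] w 48.8
above slot t 63.7 [590.  -72.8  96. ] F [ 0.3 -0.3 -2.4] w 48.6
z63 t 67.3 [588.7 -72.6  36.6] F [-16.1   0.6  13.5] w 48.3
z62 t 67.5 [588.7 -72.6  36.4] F [-24.2   0.6  30.3] w 48.6
done t 68.6 [589.5 -72.7 123.2] F [-0.8 -0.4 -1.2] w 85.4
gripped t 70.8 [ 569.4 -397.    41.6] F [-3.8  1.4 10.8] w 48.7
lifted t 71.6 [ 568.3 -396.4  211.4] F [-0.6 -0.1 -2.6] w 48.9
above slot t 73.7 [ 588.4 -117.8   96. ] F [ 0.2  1.  -1.9] w 48.7
z63 t 77.2 [ 587.1 -117.7   36.6] F [-16.7   0.7  13.1] w 48.6
z62 t 77.5 [ 587.2 -117.7   36.5] F [-23.2   1.3  29.7] w 48.8
done t 78.5 [ 587.9 -117.7  123.2] F [ 0.4  0.2 -0.4] w 85.7
 t 80.3 [ 301.  -479.2  212.8] F [-0.2  0.5 -0.6] w 85.2
meter [595.  100.8] [111.5  49.9] ang -2.5 px [269.8 211.7]
source [509.4 229.8] [95.4 56.8] ang 88.8 px [211.5 247. ]
fan [688.4 -75.4] [129.7  72.8] ang -89.1 px [344.6 173.4]
```

View pics/c15.png

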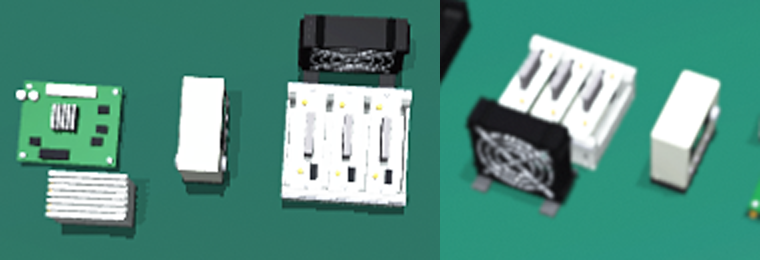

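```bash
python3 - <<'E'
from h import *
S=np.array([510.5,230.5]);over(S,-1.2,240)
pick(S,-1.2,57,140,150)
T=Bd+Rc@[-106,0];over(T,YAW,140);ctrl.line_to(P(T,61),feed=150);ctrl.line_to(P(T,57.7),feed=30);st("down");ctrl.gripper_open();ctrl.line_to(P(T,170),feed=200)
over((300,-480),0,240)
I,J=ctrl.grab_frame("top"),ctrl.grab_frame("scene");cv2.imwrite("pics/t16.png",I);cv2.imwrite("pics/s16.png",J)
def show(t,B):
    for b in B: print(t,b[0],np.array(b[1]),"ang %.1f"%b[2],"px",b[3].mean(0))
show("meter",blobs("top",I,(190,190,190),(255,)*3,(254,182,292,246),200,105))
show("source",blobs("top",I,(130,130,130),(255,)*3,(178,235,248,280),200,90))
show("source scene",blobs("scene",J,(150,150,150),(255,)*3,(370,215,450,290),100,90))
for z,hi in ((105,190),): show("meter scene",blobs("scene",J,(hi,)*3,(255,)*3,(320,225,380,320),100,z))
show("mod/cage",blobs("top",I,(140,140,140),(255,)*3,(306,184,382,260),400,58))
b=blobs("top",I,(0,0,0),(75,70,75),(312,150,382,188),200,124)[0];d={}
for p in b[3]: d.setdefault(round(p[0]*8),[]).append(p)
s=np.array([pt("top",min(v,key=lambda q:q[1]),124)[:2] for k,v in d.items() if 326<k/8<368]);l=cv2.fitLine(s.astype(np.float32),cv2.DIST_HUBER,0,.01,.01).ravel();print("fan back",l,np.degrees(np.arctan(-l[0]/l[1])))
w=[p for p in b[3] if p[1]<172];print("fan y range",pt("top",min(w,key=lambda p:p[0]),124),pt("top",max(w,key=lambda p:p[0]),124))
a=cv2.resize(I[150:280,160:390],None,fx=2,fy=2,interpolation=cv2.INTER_CUBIC);c=cv2.resize(J[200:330,240:410],None,fx=2,fy=2,interpolation=cv2.INTER_CUBIC)
cv2.imwrite("pics/c16.png",np.hstack([a,c]))
E
```

```text
gripped t 84.5 [510.7 230.8  31.3] F [-6.7 -2.2 16.2] w 51.4
lifted t 85.0 [510.6 230.2 113.3] F [-0.   0.5 -5.5] w 51.5
down t 86.2 [500.4 271.1  30.9] F [ 1.5 -0.1 -2. ] w 51.4
meter [595.  100.8] [111.5  49.9] ang -2.5 px [269.8 211.7]
source [499.5 268.2] [93.2 56.5] ang 88.0 px [196.1 250.7]
source scene [525.6 272.4] [113.3  95.9] ang -1.8 px [426.6 267.2]
meter scene [613.8 102.5] [154.3  55.5] ang 1.1 px [350.9 270.4]
mod/cage [585.6 -72.5] [151.  143.6] ang 88.0 px [345.9 220.1]
fan back [  0.    1.  722.6 -65.4] -0.90193754
fan y range [693.4 -11.  124. ] [ 691.5 -140.2  124. ]
```

View pics/c16.png

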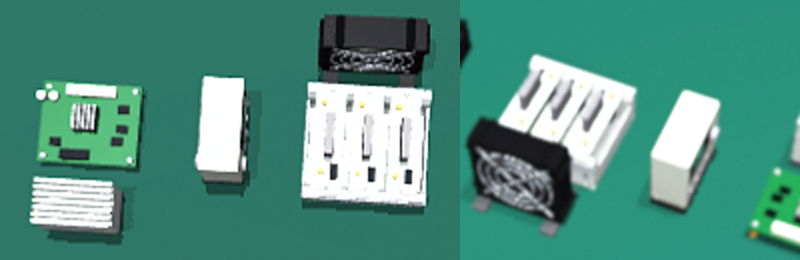

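```bash
cat >> h.py <<'E'
def check(name):
    I=ctrl.grab_frame("top");cv2.imwrite(f"pics/{name}.png",I)
    for t,lo,hi,box,z in [("meter",190,255,(254,182,292,246),105),("source",130,255,(178,235,248,280),90),("cage",140,255,(306,184,382,260),58),("fan",0,72,(312,150,382,188),124)]:
        for b in blobs("top",I,(lo,)*3,(hi,)*3,box,200,z): print(t,b[0],np.array(b[1]),"%.1f"%b[2])
E
python3 - <<'E'
from h import *
J=cv2.imread("pics/scene0.png");H=cv2.cvtColor(J,cv2.COLOR_BGR2HSV)[180:215,205:240]
m=cv2.inRange(H,np.array((50,150,150)),np.array((72,255,255)));v,u=np.nonzero(m);print(len(u),u.mean()+205,v.mean()+180)
for z in (20,30,40): print(z,pt("scene",(u.mean()+205,v.mean()+180),z),pt("top",(462,288.5),z))
check("t17a")
B=(433.5,-365.5);over(B,0,90);ctrl.close_gripper();ctrl.line_to(P(B,60),feed=100);f0=st()["contact_force"][2]
for z in np.arange(58,4,-1.5):
    ctrl.line_to(P(B,z),feed=25);s=ctrl.read_state();f=s["contact_force"][2]-f0
    if f>2: print("z",z,"f %.1f"%f)
    if f>12: break
ctrl.pause(.3);st("pressed");ctrl.line_to(P(B,90),feed=100)
over((300,-480),0,240);check("t17b")
E
```

```text
64 221.734375 195.5
20 [ 433.6 -365.2   20. ] [ 434.2 -367.5   20. ]
30 [ 441.8 -359.1   30. ] [ 433.4 -364.9   30. ]
40 [ 450.  -353.1   40. ] [ 432.7 -362.4   40. ]
meter [595.  100.8] [111.5  49.9] -2.5
source [499.5 268.2] [93.2 56.5] 88.0
cage [585.6 -72.5] [151.  143.6] 88.0
fan [689.  -75.4] [130.2  72.6] -88.5
 t 92.4 [ 433.3 -365.4   32.8] F [-1.3  0.1  0.6] w -0.1
z 19.0 f 2.1
z 17.5 f 3.1
z 16.0 f 4.0
z 14.5 f 8.8
z 13.0 f 31.4
pressed t 100.4 [ 433.8 -365.7  -12.7] F [-6.4  5.8 32.5] w -0.1
meter [595.  100.8] [111.5  49.9] -2.5
source [499.5 268.2] [93.2 56.5] 88.0
cage [585.6 -72.5] [151.  143.6] 88.0
fan [688.4 -75.4] [129.7  72.9] -89.1
```

```bash
python3 - <<'E'
from h import *
ctrl.close_gripper()
for k in range(3):
    T=C+Rc@[0,45-45*k];over(T,YAW,120);ctrl.line_to(P(T,97),feed=100);f0=ctrl.read_state()["contact_force"][2]
    for z in np.arange(96,80,-1):
        ctrl.line_to(P(T,z),feed=25);s=ctrl.read_state();f=s["contact_force"][2]-f0
        if f>3: print(k,"z",z,"read",s["ee_pos"][2]-ZO,"f %.1f"%f)
        if f>15: break
    ctrl.line_to(P(T,120),feed=100)
over((300,-480),0,240);check("t18a")
B=(433.5,-365.5);over(B,0,60);ctrl.line_to(P(B,24),feed=80);f0=ctrl.read_state()["contact_force"][2]
for z in np.arange(20,8,-1.5):
    ctrl.line_to(P(B,z),feed=25);f=ctrl.read_state()["contact_force"][2]-f0
    if f>12: break
print("press z",z,"f",f);ctrl.pause(.3);ctrl.line_to(P(B,90),feed=100)
over((300,-480),0,240);check("t18b");st()
E
```

```text
0 z 88 read 88.69056524823657 f 14.2
0 z 87 read 88.53451266665809 f 30.3
1 z 88 read 88.69845219050394 f 13.4
1 z 87 read 88.55330845073041 f 30.6
2 z 88 read 88.70353898058836 f 13.4
2 z 87 read 88.56084475575045 f 28.9
meter [595.  100.8] [111.5  49.9] -2.4
source [499.5 268.3] [93.1 56.5] 88.0
cage [585.6 -72.5] [151.  143.6] 88.0
fan [689.  -75.4] [130.2  72.6] -88.5
press z 14.0 f 17.832555972217413
meter [595.  100.8] [111.5  49.9] -2.4
source [499.6 268.3] [93.2 56.4] 87.8
cage [585.6 -72.5] [150.9 143.7] 88.0
fan [689.  -75.4] [130.2  72.6] -88.5
 t 122.1 [ 301.5 -478.6  211.5] F [ 0.   0.4 -0.7] w -0.2
```

```bash
python3 - <<'E'
from h import *
a,b=cv2.imread("pics/top0.png"),cv2.imread("pics/t18b.png")
for n,(x0,y0,x1,y1) in dict(mouse=(150,310,195,365),driver=(100,178,135,260),kit=(398,140,448,186)).items(): print(n,cv2.absdiff(a,b)[y0:y1,x0:x1].mean())
print(ctrl.hand_in())
E
```

```text
mouse 3.422222222222222
driver 3.894773519163763
kit 5.287246376811594
the job is handed in; nothing more can be done
None
```

The bench is set up and handed in at about 122 s: three modules in the cage, the fan, meter and light source in place, and the start button pressed.

**Placing, from the last pictures:**
- **Modules:** pressing down on all three handles gave the same height, 88.6–88.7 mm. 90 mm means fully home, and my height zero was only good to about 1.5 mm. I take them as home.
- **Fan:** about 114–116 mm behind the cage centre, 1 mm off centre and about 1° off square.
- **Meter:** about 173 mm from the cage centre and 167 mm from the board centre, square to within 1°.
- **Light source:** about 106 mm in front of the board centre and 3 mm off centre, square.
- **Button:** it went down its full 6 mm travel. I pressed it twice, the second time after re-checking the modules.

**What went wrong or disagreed:**
- **Gripper height:** the fingertips were about 27 mm higher than the robot reported. My first module grasp closed above the handle and moved nothing. I found this by touching the bench and corrected for it.
- **Light source:** after its first placing it stood about 40 mm off. I can't say whether it was the announced knock or the shallow first grip. I gripped it again and placed it correctly.
- **Meter position:** the camera puts it about 4 mm from where the arm released it. That is well within tolerance and I did not resolve it.
- **Mouse, screwdriver and case:** I only compared before and after pictures at the end. Differences were small, with the case's slightly larger than the other two, and the arm was never sent down near any of them.

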